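# Hold the green bar bin open for the bartender

### The arm

A 6-joint arm with a two-finger parallel gripper is mounted at the origin on the work surface. World frame = base frame: x ahead of the robot, y to its left, z up, the work surface at z = 0. Lengths are in mm, angles in rad, forces in N, time in s.
With the tool pointing down it reaches from about 350 to 875 mm from the base axis. Payload 4.2 kg.
Tool frame: the origin (TCP) lies on the mounting face of the last link; the fingertips stand 173 mm ahead of it and the grasp point (between the pads) lies 155 mm ahead of it (tcp_to_grasp is the distance from the TCP to the grasp point, in mm); z points along the fingers, y is the direction in which the jaws open and shut (so a half turn about z gives the same grasp; the last joint's range is limited). The gripper opens to 85 mm and grips with 20 to 120 N. Pads are 22 mm wide; open, the fingers measure 114 mm over their backs; the gripper's body (76 mm by 85 mm) begins 54 mm behind the grasp point. The pads swing forward as they close: fully open they stand 13 mm farther back than shut.
Start: joints at [1.524, 0.385, 0.008, 0, -1.194, -0.259], TCP at [188.128, 595.993, 404.712] pointing down, gripper open.
Joint ranges: [-3.14, 3.14], [-1.21, 2.06], [-1.07, 1.41], [-3.16, 2.05], [-2.99, -0.16], [-3.1, 3.1]. Speed limits (rad/s): [2.79, 2.79, 3.14, 3.14, 3.14, 3.14].

### API

Orientations are given as a unit quaternion [x, y, z, w].
In Python, from bench import * gives the robot as it stands. The module is installed in compiled form; this text tells all that it offers.
- The arm moves only by the tool apply_moves, never from a script. Its arguments are lists of equal length, an entry for each row: "fingers": the closure, from 0 (fully open) to 1 (shut); "dp": the shift along the world's x, y, z in cm, a list of three; "yaw": the turn about the world's z in degrees. A call has 1 to 10 rows; each row is the pose to reach, as a shift and turn from the pose measured when the call began; what a row does not reach only later rows make up. A row lasts 1/10 s, in which the tool goes at most 50 mm and 8.59 degrees, less where a joint would pass 70% of its speed; a pose out of reach is approached as far as the arm can. A call with a gripper value outside its range is refused whole. The fingers move at their own pace and stop on an object; the grip force is fixed at half the most. Time passes only in rows, so rows that repeat a pose let the fingers close. It gives the time, the measured TCP pose, the force and the opening at its end, in the units of the state.
- read_state(): the state, without advancing time (a new reading comes with each control period).
- get_image(name): name is "scene" or "side" or "wrist"; returns a dict with "color" (420x560x3 uint8, blue, green, red), "mtx" (3x3 intrinsics, pixels), "camera_from_world" (4x4, takes a point from world to camera coordinates); the wrist camera has in their place "tool_from_camera" (4x4, takes a point from camera to tool coordinates, whose origin is the TCP and whose axes are the flange's). Camera axes: x right, y down, z forward; pixel columns grow to the right and rows downward; lengths in mm; the calibration is good to about 2 mm. A picture is of the moment at which its call begins: read the wrist's pose just before it. There is no depth.
- job_done(): hands the job in, once; it reports no verdict.
The state is a dict: "clock": time; "joints": joint angles; "joint_vel": joint speeds; "joint_efforts": joint torques, N m; "position": TCP position; "ee_rot": TCP orientation; "contact_force": force on the tool from outside, world axes, zero at the start; "wrist_torque": the same for the moment, N m; "gripper_width": finger opening in mm.
Only numpy, scipy, OpenCV 4.12 (cv2) and the standard library are available. Lean on these libraries where they do the work, as an engineer would, in place of code of your own. Each camera call takes 0.05 s, during which the arm holds its last target. There are 200 camera calls.

### The job

The bartender beside you has a handful of bottle caps for the counter bin with the green lid. Press that bin's lever down so that its lid stands well open, hold it open for three seconds, then let go of the lever so that the lid closes again; keep the orange bin shut.

Things in the scene. Friction and masses are not known exactly. Their poses are not given: they have to be found in the camera images.
- green_pad (a point): Centre of the top face of the green press pad on the outer end of the green bin's lever: press here, straight down. Pad 46 mm along the lever, 64 across, 8 thick; at rest 122 mm above the table, sloping 11 degrees, outer edge higher. The bin's near wall is 100 mm beyond it. It moves with the lever: 36 mm down over the full stroke, under 5 mm sideways. The space below it is empty.
- green_lever: Sprung lever of the green bin (aluminium box fixed to the counter, 190 mm deep along the lever, 200 wide, 150 high). Origin on its pivot, 100 mm up, 10 mm outside the near wall. At rest x points level into the bin, y across, z up; pad 89 mm along -x, 22 mm up. Pressing tilts it about y to a stop at 0.40 rad: about 5 N on the pad all the way. Springs back; lid turns 3 rad per rad.
- green_lid_edge (a point): Middle of the free edge of the green lid, on its top face, on the bin's lever side: 161 mm above the table when shut, 339 mm fully raised (lever fully down), well open above 290 mm (23 mm of pad travel). The lid is a green plate 200 x 204 x 10 mm hinged on the rim opposite the lever; it swings up and away from the lever and falls shut when the lever is released.
- orange_lever (a joint): Lever angle of the other bin, the same in all but its orange lid and pad, standing left or right of the green one: 0 at rest (lid shut), 0.40 rad pressed right down (lid fully raised, 1.2 rad). It is to be left alone, so that its lid stays shut.

How it is judged:
By the outcome, as a careful person would: the job done as asked, in the order asked, and still so for the second after the job is handed in, with the robot touching nothing.
It also fails if it takes over 35 s, if anything falls off the work surface, if the arm or the gripper's body presses on something with over 40 N, if the wrist force passes 120 N, or if a joint passes its speed limit or range.

## Working session

There is one attempt and no reset: what is moved stays moved. The work goes in short steps, Python scripts to look and compute and a tool call to move; the robot and the scene stay as the last step left them, time stands still between calls to the robot, and variables do not carry over. Pictures are saved under pics/ and viewed, about 8 in all and at most 12, crops included, and the job is handed in when it is done.

Besides the shell and the picture viewer there is one more tool, called after "Request:" by a JSON object that holds its "method" and its "body". apply_moves: Moves the arm, as the interface text tells. Its arguments: {"type":"object","properties":{"fingers":{"type":"array","items":{"type":"number"}},"dp":{"type":"array","items":{"type":"array","items":{"type":"number"}}},"yaw":{"type":"array","items":{"type":"number"}}},"required":["fingers","dp","yaw"]}

```bash
mkdir -p pics; python3 - <<'E'
from bench import *
import cv2,numpy as np
s=read_state();print(s)
for n in("scene","side"):
    d=get_image(n);cv2.imwrite(f"pics/{n}0.png",d["color"]);np.savez(f"pics/{n}0.npz",m=d["mtx"],T=d["camera_from_world"]);print(d["mtx"],d["camera_from_world"])
E
```

```text
{'clock': 0.0, 'joints': array([ 1.52358746e+00,  3.85543297e-01,  6.61452017e-03, -5.44674655e-04,
       -1.19402551e+00, -2.58581033e-01]), 'joint_vel': array([ 7.49616613e-04,  6.52702266e-04, -1.62618258e-05,  1.29085086e-04,
       -4.16245800e-05, -7.78847224e-05]), 'joint_efforts': array([-6.51799928e-04, -3.92291486e+01,  1.88401580e+01,  4.18607309e+00,
       -4.63016637e-03,  3.71000963e-07]), 'position': array([188.06334658, 595.80430272, 403.61798142]), 'ee_rot': array([ 9.88318406e-01, -1.52399148e-01, -1.37893561e-04,  1.09965961e-03]), 'contact_force': array([-0.3956796 ,  0.43105879,  0.08326433]), 'wrist_torque': array([ 0.00327674, -0.02043975, -0.00173749]), 'gripper_width': 85.74303001311786}
[[389.96423595   0.         281.32886877]
 [  0.         389.96423595 207.78455526]
 [  0.           0.           1.        ]] [[-1.27953707e-01  9.91613274e-01  1.81924129e-02  1.10756328e+02]
 [ 6.22082629e-01  9.45301583e-02 -7.77224068e-01 -2.26060788e+02]
 [-7.72425434e-01 -8.81315167e-02 -6.28960877e-01  1.26937653e+03]
 [ 0.00000000e+00  0.00000000e+00  0.00000000e+00  1.00000000e+00]]
[[431.316338     0.         276.59888356]
 [  0.         431.316338   209.87211695]
 [  0.           0.           1.        ]] [[-9.86347249e-01 -1.64408343e-01 -9.43402501e-03  5.51492115e+02]
 [-8.15000560e-02  5.37124521e-01 -8.39556424e-01  1.91624649e+02]
 [ 1.43097326e-01 -8.27325296e-01 -5.43190583e-01  9.89655911e+02]
 [ 0.00000000e+00  0.00000000e+00  0.00000000e+00  1.00000000e+00]]
```

View pics/scene0.png

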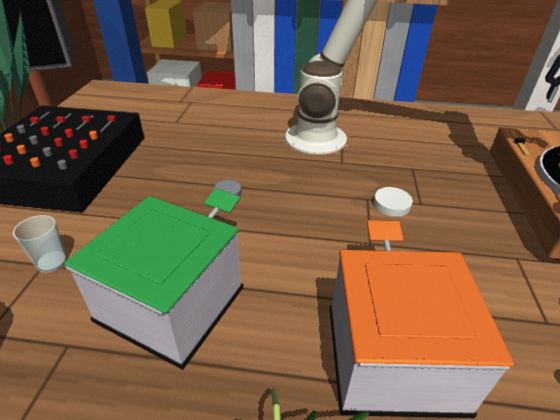

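View pics/side0.png

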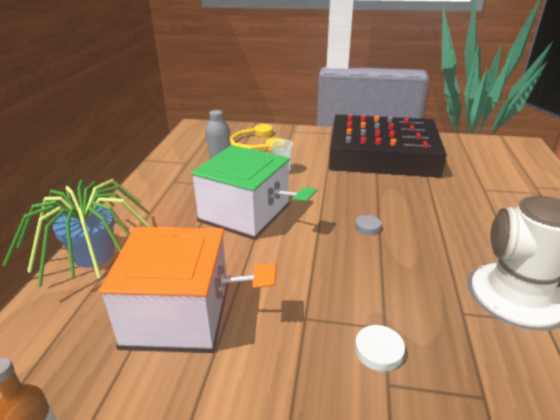

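The scene view shows the green pad near (223,201), with the green bin at lower left, and the orange pad near (385,231). In the side view the green pad is at (306,194) and the orange one at (264,275). Next I'll segment the pads and triangulate them.

```bash
cat > h.py <<'E'
import cv2,numpy as np
def comps(img,h,k=0):
    m=cv2.inRange(cv2.cvtColor(img,cv2.COLOR_BGR2HSV),(h[0],150,60),(h[1],255,255))
    n,l,s,c=cv2.connectedComponentsWithStats(m)
    return [(s[i,4],c[i],cv2.boxPoints(cv2.minAreaRect(np.argwhere(l==i)[:,::-1].astype(np.float32)))) for i in range(1,n) if s[i,4]>100]
def plane(uv,m,T,z):
    R,t=T[:3,:3],T[:3,3];o=-R.T@t;d=R.T@np.linalg.inv(m)@[*uv,1];return o+d*(z-o[2])/d[2]
E
python3 - <<'E'
from h import *
np.set_printoptions(precision=1,suppress=True)
for col,h in(("green",(50,75)),("orange",(5,13))):
  P=[];U=[]
  for n in("scene","side"):
    z=np.load(f"pics/{n}0.npz");img=cv2.imread(f"pics/{n}0.png")
    for a,c,b in comps(img,h):
        print(col,n,a,c,plane(c,z["m"],z["T"],122 if a<1500 else 161))
        if a>1500: print([plane(q,z["m"],z["T"],161)[:2] for q in b])
        elif a>150: p=(c,z)
    P.append(p[1]["m"]@p[1]["T"][:3]);U.append(p[0])
  X=cv2.triangulatePoints(P[0],P[1],U[0],U[1]).ravel();print("TRI",X[:3]/X[3])
E
```

```text
green scene 469 [222.  200.2] [ 516.4 -171.5  122. ]
green scene 10596 [153.6 251.9] [ 715.6 -232.3  161. ]
[array([ 760.7, -360.4]), array([ 487.7, -415.6]), array([ 639.1, -109.2]), array([ 841.3, -130.5])]
TRI [9835.9 2763.3 7631.7]
orange scene 765 [96.  37.7] [-505.8 -979.3  122. ]
orange scene 2399 [181.5  41.5] [-393.9 -558.2  161. ]
[array([ -14.5, -592.1]), array([-1050.9, -1050.6]), array([-1168.6,  -530.1]), array([ -70.5, -279.6])]
orange scene 10968 [482.   49.7] [-510.1  602.6  161. ]
[array([ 14.9, 280.8]), array([-1694.6,   559.5]), array([-1581.6,  1297.5]), array([ 17.7, 645.2])]
orange scene 449 [39.1 88.9] [  43.7 -882.9  122. ]
orange scene 1799 [534.7 158.9] [309.5 504.9 161. ]
[array([193.3, 447.8]), array([-29.8, 631.1]), array([418.3, 596.2]), array([535.9, 466.2])]
orange scene 596 [539.7 228.7] [511.4 458.1 122. ]
orange scene 725 [384.6 230.2] [560.9 157.5 122. ]
orange scene 16067 [418.2 309.6] [770.6 181.9 161. ]
[array([868. ,  67.9]), array([663.3,  67.9]), array([628.5, 360.2]), array([841.9, 288.9])]
orange side 512 [172.1 266.9] [749.3 167.4 122. ]
orange side 133 [196.  261.7] [705.5 143.6 122. ]
orange side 1344 [ 17.6 400.3] [865.8 491.8 122. ]
TRI [883.6 363.  208.9]
```

```bash
python3 - <<'E'
from h import *
np.set_printoptions(precision=1,suppress=True)
img=cv2.imread("pics/side0.png");z=np.load("pics/side0.npz")
for a,c,b in comps(img,(40,85)): print(a,c,plane(c,z["m"],z["T"],122 if a<1500 else 161))
s=np.load("pics/scene0.npz")
for u in([306,194],):
  X=cv2.triangulatePoints(s["m"]@s["T"][:3],z["m"]@z["T"][:3],np.array([222,200.2]),np.array(u,float)).ravel();print(plane(u,z["m"],z["T"],122),X[:3]/X[3])
# lid corners by eye in scene: near edge (lever side) right/left, far
for q in([150,202],[239,239],[160,304],[75,262]): print(q,plane(q,s["m"],s["T"],161))
print(img[194,306])
E
```

```text
[ 507.4 -166.8  122. ] [ 508.5 -174.2  116.6]
[150, 202] [ 590.8 -288.8  161. ]
[239, 239] [ 665.3 -101.4  161. ]
[160, 304] [ 813.2 -184.2  161. ]
[75, 262] [ 754.7 -345.8  161. ]
[108 202  91]
```

Request:
{"method": "apply_moves", "body": {"fingers": [1,1,1,1,1,1,1,1,1,1], "dp": [[1.9,-4.5,0],[3.8,-9,0],[5.7,-13.5,0],[7.6,-18,0],[9.5,-22.5,0],[11.4,-27,0],[13.3,-31.5,0],[15.2,-36,0],[17.1,-40.5,0],[19,-45,0]], "yaw": [0,0,0,0,0,0,0,0,0,0]}}

```text
clock: 1.1
position: [378.1, 143.8, 403.8]
ee_rot: [0.988, -0.152, -0.0, 0.001]
contact_force: [0.5, 1.2, 0.0]
gripper_width: -0.2
```

Request:
{"method": "apply_moves", "body": {"fingers": [1,1,1,1,1,1,1,1,1,1], "dp": [[1.6,-4,0],[3.2,-8,0],[4.8,-12,0],[6.4,-16,0],[8,-20,0],[9.6,-24,0],[11.2,-28,0],[12.8,-31.5,0],[12.8,-31.5,0],[12.8,-31.5,0]], "yaw": [0,0,0,0,0,0,0,0,0,0]}}

```text
clock: 2.1
position: [505.9, -171.9, 402.8]
ee_rot: [0.988, -0.153, -0.001, 0.001]
contact_force: [-0.9, 0.9, -1.3]
gripper_width: 0.0
```

```bash
python3 - <<'E'
from bench import *
import cv2,numpy as np
s=read_state();d=get_image("wrist");cv2.imwrite("pics/w1.png",d["color"]);np.savez("pics/w1.npz",m=d["mtx"],C=d["tool_from_camera"],p=s["position"],q=s["ee_rot"]);print(s["position"],d["tool_from_camera"],d["mtx"])
d=get_image("side");cv2.imwrite("pics/side1.png",d["color"])
E
```

```text
[ 505.92778663 -171.88186761  402.76856164] [[ 1.18531639e-03 -9.65240253e-01 -2.61361529e-01  6.67330642e+01]
 [ 9.99999075e-01  1.31861194e-03 -3.34640037e-04  5.90050970e-01]
 [ 6.67642467e-04 -2.61360891e-01  9.65240923e-01  3.22161154e+01]
 [ 0.00000000e+00  0.00000000e+00  0.00000000e+00  1.00000000e+00]] [[333.94363863   0.         284.57324394]
 [  0.         333.94363863 209.48555212]
 [  0.           0.           1.        ]]
```

View pics/w1.png

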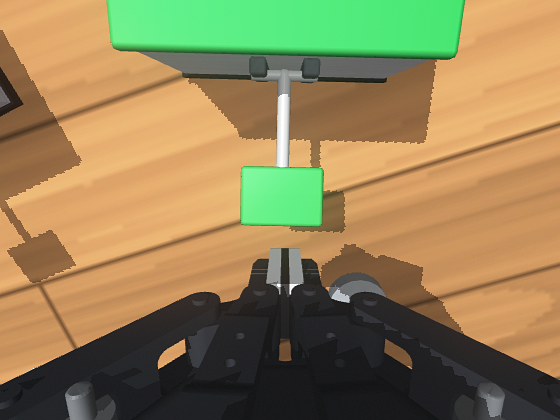

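The wrist view shows the green pad centred near (282,196), the lever running straight up the image, and the fingertips at about (285,265). The yaw is already lined up with the lever.

```bash
python3 - <<'E'
from h import *
from scipy.spatial.transform import Rotation as Ro
np.set_printoptions(precision=1,suppress=True)
z=np.load("pics/w1.npz");A=np.eye(4);A[:3,:3]=Ro.from_quat(z["q"]).as_matrix();A[:3,3]=z["p"]
T=np.linalg.inv(A@z["C"])
for q,h in(([282,196],122),([243,168],118),([322,168],118),([242,224],126),([322,224],126),([112,48],161),([460,56],161)): print(q,plane(q,z["m"],T,h))
t=A@[0,0,173,1];print("tip",t)
E
```

```text
[282, 196] [ 515.3 -173.8  122. ]
[243, 168] [ 544.1 -151.9  118. ]
[322, 168] [ 526. -209.  118.]
[242, 224] [ 504.5 -138.2  126. ]
[322, 224] [ 485.9 -196.7  126. ]
[112, 48] [ 636.2 -110.2  161. ]
[460, 56] [ 571.8 -300.   161. ]
tip [ 505.5 -172.1  229.8    1. ]
```

Request:
{"method": "apply_moves", "body": {"fingers": [1,1,1,1,1,1,1,1,1,1], "dp": [[0.9,-0.2,-2],[0.9,-0.2,-5],[0.9,-0.2,-8],[0.9,-0.2,-9.5],[0.9,-0.2,-10.3],[0.9,-0.2,-11],[0.9,-0.2,-11.6],[0.9,-0.2,-12.2],[0.9,-0.2,-12.8],[0.9,-0.2,-12.8]], "yaw": [0,0,0,0,0,0,0,0,0,0]}}

```text
clock: 3.2
position: [514.2, -172.1, 276.2]
ee_rot: [0.988, -0.151, -0.001, 0.001]
contact_force: [-3.1, 2.5, 5.6]
gripper_width: -0.0
```

```bash
python3 - <<'E'
from bench import *
import cv2
s=read_state();print(s["position"],s["contact_force"])
cv2.imwrite("pics/side2.png",get_image("side")["color"])
E
```

```text
[ 514.19968109 -172.05486745  276.21746786] [-3.06075617  2.53837042  5.62585248]
```

View pics/side2.png

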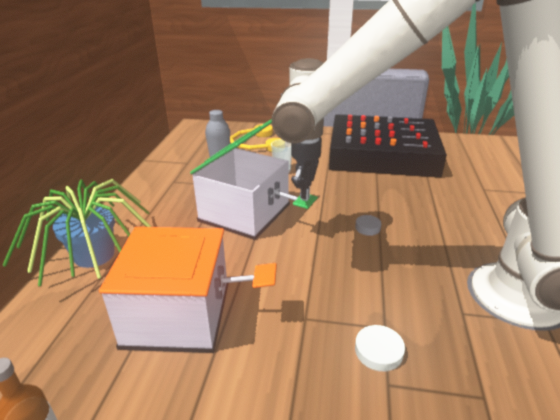

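The pad is down about 19 mm with 5.6 N on it, the green lid is rising, and the orange lid is shut. I'll press about 12 mm further and hold.

Request:
{"method": "apply_moves", "body": {"fingers": [1,1,1,1,1,1,1,1,1,1], "dp": [[0,0,-0.4],[0,0,-0.8],[0,0,-1.2],[0,0,-1.2],[0,0,-1.2],[0,0,-1.2],[0,0,-1.2],[0,0,-1.2],[0,0,-1.2],[0,0,-1.2]], "yaw": [0,0,0,0,0,0,0,0,0,0]}}

```text
clock: 4.25
position: [514.5, -172.1, 264.7]
ee_rot: [0.988, -0.151, -0.0, 0.001]
contact_force: [-1.2, 0.5, 5.0]
gripper_width: -0.1
```

```bash
python3 - <<'E'
from bench import *
import cv2,numpy as np
s=read_state();print(s["clock"],s["position"],s["contact_force"])
cv2.imwrite("pics/j.png",np.hstack([cv2.resize(get_image(n)["color"],(400,300)) for n in("side","scene")]))
E
```

```text
4.25 [ 514.51260373 -172.13004831  264.6753328 ] [-1.16210934  0.49583071  5.01204944]
```

View pics/j.png

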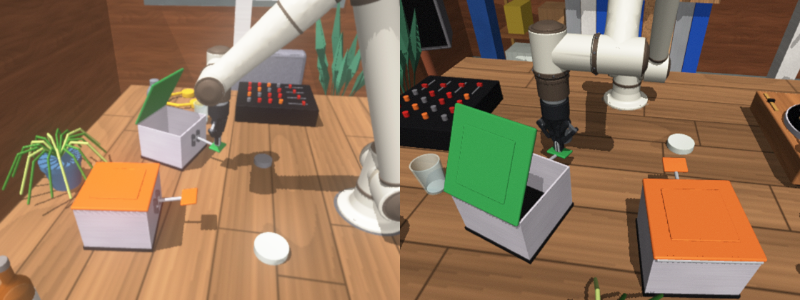

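The lid stands well open at about 30 mm of pad travel, with 5 N on the pad and orange still shut. I'll hold here for more than 3 s.

Request:
{"method": "apply_moves", "body": {"fingers": [1,1,1,1,1,1,1,1,1,1], "dp": [[0,0,0],[0,0,0],[0,0,0],[0,0,0],[0,0,0],[0,0,0],[0,0,0],[0,0,0],[0,0,0],[0,0,0]], "yaw": [0,0,0,0,0,0,0,0,0,0]}}

```text
clock: 5.35
position: [514.5, -172.1, 264.6]
ee_rot: [0.988, -0.151, -0.0, 0.001]
contact_force: [-1.4, -1.1, 5.0]
gripper_width: 0.2
```

Request:
{"method": "apply_moves", "body": {"fingers": [1,1,1,1,1,1,1,1,1,1], "dp": [[0,0,0],[0,0,0],[0,0,0],[0,0,0],[0,0,0],[0,0,0],[0,0,0],[0,0,0],[0,0,0],[0,0,0]], "yaw": [0,0,0,0,0,0,0,0,0,0]}}

```text
clock: 6.35
position: [514.5, -172.1, 264.6]
ee_rot: [0.988, -0.151, -0.0, 0.001]
contact_force: [-1.4, -0.1, 5.3]
gripper_width: -0.2
```

Request:
{"method": "apply_moves", "body": {"fingers": [1,1,1,1,1,1,1,1,1,1], "dp": [[0,0,0],[0,0,0],[0,0,0],[0,0,0],[0,0,0],[0,0,0],[0,0,0],[0,0,0],[0,0,0],[0,0,0]], "yaw": [0,0,0,0,0,0,0,0,0,0]}}

```text
clock: 7.35
position: [514.5, -172.2, 264.6]
ee_rot: [0.988, -0.151, -0.0, 0.001]
contact_force: [-2.3, 0.2, 4.8]
gripper_width: 0.2
```

Request:
{"method": "apply_moves", "body": {"fingers": [1,1,1,1,1,1,1,1,1,1], "dp": [[0,0,0],[0,0,0.8],[0,0,1.6],[0,0,2.4],[0,0,3.2],[0,0,4.5],[0,0,7],[0,0,10],[0,0,13],[0,0,13]], "yaw": [0,0,0,0,0,0,0,0,0,0]}}

```text
clock: 8.35
position: [515.4, -172.2, 399.5]
ee_rot: [0.989, -0.151, 0.005, 0.001]
contact_force: [-0.1, -0.2, 0.0]
gripper_width: -0.0
```

Request:
{"method": "apply_moves", "body": {"fingers": [1,1,1,1,1,1,1,1,1,1], "dp": [[0,0,0],[0,0,0],[0,0,0],[0,0,0],[0,0,0],[0,0,0],[0,0,0],[0,0,0],[0,0,0],[0,0,0]], "yaw": [0,0,0,0,0,0,0,0,0,0]}}

```text
clock: 9.35
position: [515.4, -172.2, 399.5]
ee_rot: [0.989, -0.151, 0.005, 0.001]
contact_force: [0.1, -0.5, -0.2]
gripper_width: 0.0
```

```bash
python3 - <<'E'
from bench import *
import cv2,numpy as np
s=read_state();print(s["clock"],s["position"],s["contact_force"])
cv2.imwrite("pics/k.png",np.hstack([cv2.resize(get_image(n)["color"],(400,300)) for n in("side","scene")]))
E
```

```text
9.35 [ 515.38370663 -172.22926871  399.49094955] [ 0.06247017 -0.50847995 -0.24462268]
```

View pics/k.png

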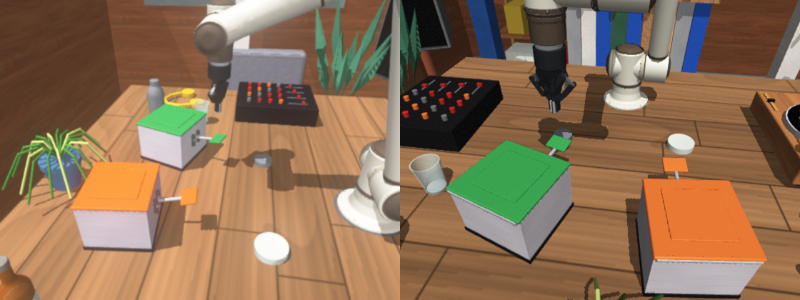

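The green lid is shut, the orange lid is shut, and the gripper is clear of everything.

```bash
python3 -c "
from bench import *
print(job_done())"
```

```text
the job is handed in; nothing more can be done
None
```

The job is done and handed in. I pressed the green pad down about 30 mm with the closed fingertips (about 5 N), and the lid stood well open. I held it there for about 3.7 s, then lifted straight off about 13.5 cm.

The last pictures, taken one second after release, show the green lid shut again and the orange lid shut; it was also shut in every earlier view. The gripper was clear of everything, the contact force was near zero, and the clock read 9.35 s of the 35 s allowed.

Two checks fell short. My colour filter missed the green pad in the side view, so its triangulation failed. A by-eye point there came within 10 mm of the other views, and I used the close wrist view for the press. I also judged how far the lid opened from the pad travel and the pictures; I did not measure the height of its edge.

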